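# Reset the print head of a bench label printer through its push-latch cover

## Task

The label printer on the fruit inspection bench shows a red lamp because its print head is not locked down. Press the front of its teal cover to pop it open, push the green bar of the print head down until the head snaps home, then push the cover shut and press it until it latches flush again. It is all pressing: do not lift or shove the printer, and leave everything else on the bench where it is.

Things in the scene. Friction and masses are not known exactly. Their poses are not given: they have to be found in the camera images.
- printer: Loose desktop label printer, about 2.3 kg, 230 mm deep (x), 150 mm wide (y), 120 mm high; origin on the bench under its centre, front towards its -x, z up. White; teal cover on top between 12 mm side cheeks. The block in front of the cover is 98 mm high, its inner wall 70 mm in front of the origin. Under the cover, a 126 mm wide well: print head in front, label roll behind (top 108 mm).
- cover (a joint): Teal push-latch cover, 170 x 122 mm, hinged along its rear edge, top at 120 mm when shut. Rad: 0 = latched flush; grows as it swings up and back to its stop at 1.30, held there by a weak spring; -0.037 = pressed in to its stop. Shut, press it in over 5 mm and let go: it springs open in 1 s. To shut: push its outer face over and down (1 to 3 N) and in to the stop; let go, it rises 6 mm and latches.
- cover_press (a point): Point on the cover's outer face where it is pressed: white ribs on its middle line, 20 mm from the front edge, 150 mm from the hinge. Turns with the cover. Pressing the shut cover here takes about 2 N and moves it 5.5 mm to its stop. A finger left above it blocks the opening cover; draw it back to the front.
- cover_hinge (a point): Middle of the cover's hinge line, which runs along the printer's y: 112 mm above the bench, 85 mm behind (+x of) the printer's origin. Axes turn with the cover: x from the cover's front edge to the hinge, z out of its outer face, which lies 8 mm from the hinge axis.
- print_head (a joint): Black print head under the cover, 66 mm long, 104 mm wide, hinged at its rear, green bar across the top of its front end. Rad: 0 = home, held by its catch; 0.18 = raised by its spring, as at the start; -0.035 = pushed down to its stop. Pushing the bar to the stop takes about 3 N; let go, it rises 2 mm and the catch holds it. Not pushed that far, it springs up again.
- head_press (a point): Middle of the top of the print head's green bar (24 mm front to rear, 90 mm wide); moves with the head. 94 mm above the bench when home, about 105 mm raised; on the printer's middle line, 40 mm in front of its origin, 30 mm behind the front block. Hidden under the shut cover's smoked window.
- half_left: A halved pomelo lying cut face up, 132 mm across and 55 mm high; origin under its centre. Not part of the job.
- half_right: A halved pomelo lying cut face up, 128 mm across and 55 mm high; origin under its centre. Not part of the job.
- half_scale: A halved pomelo, cut face up, 124 mm across and 55 mm high, standing on the pan of the white bench scale (pan 33 mm above the bench; the scale is 200 x 170 mm); origin under its centre. Not part of the job.
- knife: A kitchen knife lying flat, 270 mm long, black handle towards its -x, steel blade; origin under it near the heel of the blade. Not part of the job.
- marker: A blue marker pen with a black cap lying flat, 130 mm long, 13 mm thick; origin under its middle. Not part of the job.
- label_roll: A spare roll of white labels standing on end, 80 mm across and 50 mm high; origin under its centre. Not part of the job.
- phone: A black phone lying flat, 150 x 72 x 9 mm; origin under its centre. Not part of the job.

How it is judged:
On the way, in this order (a step that is already met when the one before it is completed fails the run):
1. the cover is pressed in past flush (value of joint cover below -0.015 rad), for 0.02 s.
2. the cover has popped fully open (value of joint cover above 1.15 rad), for 0.1 s.
3. with the cover open, the print head is pushed down until its catch holds it home (value of joint print_head below 0.03 rad and value of joint cover above 0.9 rad), for 0.2 s.
At the end, for the whole second after the job is handed in: The cover is latched flush (joint between -0.012 and 0.02 rad, at rest), the print head is snapped home (joint below 0.03 rad) and the printer stands within 20 mm of where it started (value of joint cover between -0.012 and 0.02 rad and velocity of joint cover between -0.05 and 0.05 rad/s and value of joint print_head below 0.03 rad and distance of printer from where it was at the start of the episode below 0.02 m); the robot touches nothing.
It fails at once if the printer is lifted, tipped or shoved (its origin moved over 20 mm, or tilted over 0.1 rad) (distance of printer from where it was at the start of the episode above 0.02 m or angle between printer's own z axis and vertical above 0.1 rad).
It fails at once if another thing on the bench is picked up or shifted by more than 25 mm (distance of any of half_left, half_right, half_scale, knife, marker, label_roll, phone from where it was at the start of the episode above 0.025 m).
It also fails if it takes over 51 s, if anything falls off the work surface, if the arm or the gripper's body presses on something with over 40 N, if the wrist force passes 120 N, or if a joint passes its speed limit or range.

## Robot

A 7-joint arm with a two-finger parallel gripper is mounted at the origin on the work surface. World frame = base frame: x ahead of the robot, y to its left, z up, the work surface at z = 0. Lengths are in m, angles in rad, forces in N, time in s.
With the tool pointing down it reaches from about 0.4 to 0.875 m from the base axis. Payload 4.4 kg.
Tool frame: the origin (TCP) lies between the finger pads; the fingertips stand 22 mm ahead of it and the grasp point (between the pads) lies 3 mm ahead of it; z points along the fingers, y is the direction in which the jaws open and shut (so a half turn about z gives the same grasp; the last joint's range is limited). The gripper opens to 85 mm and grips with 20 to 120 N. Pads are 22 mm wide; open, the fingers measure 114 mm over their backs; the gripper's body (76 mm by 85 mm) begins 54 mm behind the grasp point. The pads swing forward as they close: fully open they stand 13 mm farther back than shut.
Start: joints at [-1.365, 0.628, 0.038, 1.517, -0.027, 0.996, -0.02], TCP at [0.174, 0.626, 0.253] pointing down, gripper open.
Joint ranges: [-3.06, 3.06], [-0.37, 2.12], [-1.25, 1.32], [0.18, 2.47], [-1.1, 4.24], [0.23, 1.98], [-2.94, 2.94]. Speed limits (rad/s): [2.57, 2.57, 3.14, 3.14, 3.14, 3.14, 3.14].

## Interface

Orientations are given as a 3x3 rotation matrix whose columns are the frame's x, y, z axes.
In Python, from cell import monitor, eyes, bot gives the robot as it stands. The module is installed in compiled form; this text tells all that it offers.
- The arm moves only by the tool move_arm, never from a script. Its argument "moves" is a list of rows, each a list of 2 entries, a list of its own where there are three numbers: the shift along the tool's x, y, z in m, then the turn about the tool's z in degrees. In form: [[[x, y, z], turn], ...]. A call has 1 to 20 rows; each row shifts and turns the commanded pose from where the row before left it, along the tool's axes as they then stand; what a row does not reach is not made up. A row lasts 1/8 s, in which the tool goes at most 62.5 mm and 10.7 degrees, less where a joint would pass 70% of its speed; a pose out of reach is approached as far as the arm can. A call with a gripper value outside its range is refused whole. "hand" is the closure, from 0 (fully open) to 1 (shut), set as the call begins (left out, the last holds). The fingers move at their own pace and stop on an object; "squeeze" is the grip in N (left out, the last holds). Time passes only in rows, so rows that do not move let the fingers close. It gives the time, the measured TCP pose, the force and the opening at its end, in the units of the state.
- monitor.read_state(): the state, without advancing time (a new reading comes with each control period).
- eyes.read_camera(name): name is "scene" or "top"; returns a dict with "frame" (480x640x3 uint8, red, green, blue), "camera_matrix" (3x3 intrinsics, pixels), "camera_from_world" (4x4, takes a point from world to camera coordinates). Camera axes: x right, y down, z forward; pixel columns grow to the right and rows downward; lengths in m; the calibration is good to about 2 mm. A picture is of the moment at which its call begins. There is no depth.
- bot.hand_in(): hands the job in, once; it reports no verdict.
The state is a dict: "time_s": time; "joints": joint angles; "qd": joint speeds; "tau": joint torques, N m; "ee_pos": TCP position; "eef_rot": TCP orientation; "contact_force": force on the tool from outside, world axes, zero at the start; "moment": the same for the moment, N m; "gripper_width": finger opening in m.
Only numpy, scipy, OpenCV 4.12 (cv2) and the standard library are available. Lean on these libraries where they do the work, as an engineer would, in place of code of your own. Each camera call takes 0.05 s, during which the arm holds its last target. There are 200 camera calls.

## Working session

There is one attempt and no reset: what is moved stays moved. The work goes in short steps, Python scripts to look and compute and a tool call to move; the robot and the scene stay as the last step left them, time stands still between calls to the robot, and variables do not carry over. Pictures are saved under pics/ and viewed, about 8 in all and at most 12, crops included, and the job is handed in when it is done.

Besides the shell and the picture viewer there is one more tool, called as name(argument=value, ...), one argument or row to a line, values as JSON. move_arm: Moves the arm, as the interface text tells. Its arguments: {"type":"object","properties":{"moves":{"type":"array","items":{"type":"array"}},"hand":{"type":"number"},"squeeze":{"type":"number"}},"required":["moves"]}

```bash
mkdir -p pics; cat > h.py <<'E'
import numpy as np,cv2
from cell import monitor,eyes,bot
def cam(n,f=None):
    d=eyes.read_camera(n)
    if f: cv2.imwrite('pics/'+f,d['frame'][:,:,::-1])
    return d
def ray(d,u,v,z):
    K=np.array(d['camera_matrix']);T=np.array(d['camera_from_world'])
    R=T[:3,:3];o=-R.T@T[:3,3];r=R.T@np.linalg.inv(K)@[u,v,1]
    return o+r*(z-o[2])/r[2]
def proj(d,p):
    T=np.array(d['camera_from_world']);q=np.array(d['camera_matrix'])@(T[:3,:3]@p+T[:3,3]);return q[:2]/q[2]
E
python3 - <<'E'
from h import *
for n in('scene','top'):
    d=cam(n,n+'1.png');T=np.array(d['camera_from_world']);print(n,-T[:3,:3].T@T[:3,3],T[:3,:3].round(2).tolist())
    import pickle;pickle.dump(d,open(n+'.pkl','wb'))
s=monitor.read_state();print(s['ee_pos'],np.round(s['eef_rot'],3).tolist(),s['contact_force'],s['time_s'])
E
```

```text
scene [1.00539183 0.35754453 1.00128692] [[-0.6, 0.8, -0.01], [0.66, 0.48, -0.57], [-0.45, -0.35, -0.82]]
top [ 0.20382066 -0.01005426  1.37441954] [[0.08, -1.0, 0.0], [-0.97, -0.08, -0.23], [0.23, 0.02, -0.97]]
[0.17431543 0.62563289 0.252488  ] [[-0.963, 0.268, -0.0], [0.268, 0.963, -0.002], [-0.0, -0.002, -1.0]] [-0.01942114  0.61833483 -1.07521087] 0.1
```

View pics/scene1.png

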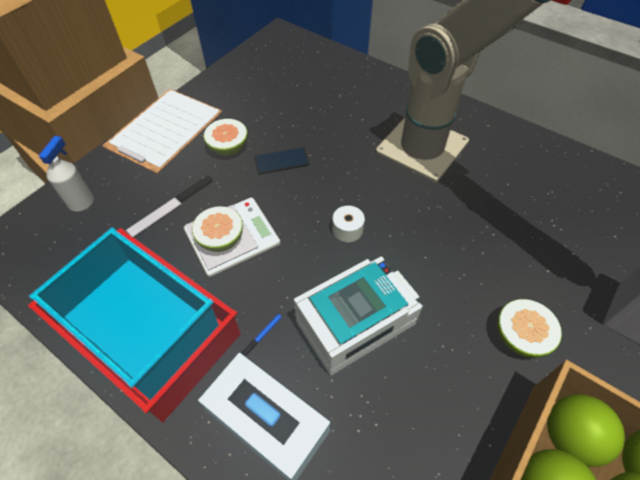

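View pics/top1.png

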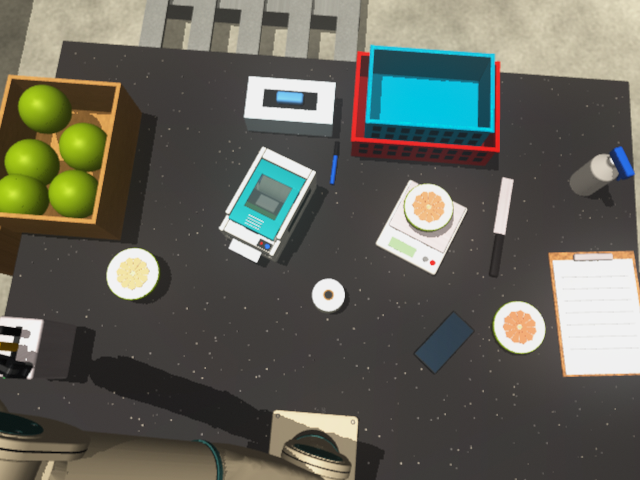

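The scene view shows the printer around (358,310), with its front (ribs at (385,285), lamp) towards the robot. In the top view it is at (268,203), with the ribs at (255,222). Next I'll measure the cover.

```bash
python3 - <<'E'
from h import *
import pickle
out={}
for n,(x0,y0,x1,y1) in dict(scene=(285,250,430,375),top=(210,140,325,265)).items():
    d=pickle.load(open(n+'.pkl','rb'));f=d['frame'][y0:y1,x0:x1]
    h=cv2.cvtColor(f,cv2.COLOR_RGB2HSV)
    m=cv2.inRange(h,(80,110,70),(98,255,255))
    m=cv2.morphologyEx(m,cv2.MORPH_OPEN,np.ones((2,2)))
    cs,_=cv2.findContours(m,cv2.RETR_EXTERNAL,cv2.CHAIN_APPROX_NONE)
    c=max(cs,key=cv2.contourArea);hull=cv2.convexHull(c)
    q=cv2.minAreaRect(hull)
    P=np.array([ray(d,u+x0,v+y0,.12)[:2] for u,v in hull[:,0]])
    r=cv2.minAreaRect((P*1000).astype(np.float32));print(n,cv2.contourArea(c),r,cv2.boxPoints(r).round().tolist())
    out[n]=[ (d,np.array(d['camera_matrix']))]
    # quad approx corners in px
    for e in np.arange(2,12,.5):
        a=cv2.approxPolyDP(hull,e,True)
        if len(a)<=4: break
    a=a[:,0]+[x0,y0];print(a.tolist(),[ray(d,u,v,.12).round(3).tolist() for u,v in a])
    v=f.max(2).astype(int)
    k=cv2.resize(d['frame'][y0:y1,x0:x1],None,fx=3.4,fy=3.4,interpolation=2)
    out[n]=k
H=max(k.shape[0] for k in out.values())
w=np.hstack([cv2.copyMakeBorder(k,0,H-k.shape[0],0,0,0) for k in out.values()])
w=w[:, :];w=cv2.resize(w,(800,int(w.shape[0]*800/w.shape[1])));cv2.imwrite('pics/c1.png',w[:,:,::-1])
E
```

```text
scene 3864.5 ((598.4055786132812, 159.70013427734375), (120.78587341308594, 170.69168090820312), 67.72950744628906) [[497.0, 136.0], [654.0, 71.0], [700.0, 183.0], [542.0, 248.0]]
[[376, 264], [408, 305], [340, 343], [311, 298]] [[0.502, 0.139, 0.12], [0.547, 0.245, 0.12], [0.698, 0.179, 0.12], [0.653, 0.073, 0.12]]
top 3326.5 ((593.2821044921875, 153.34005737304688), (122.6075210571289, 170.9309539794922), 67.6376953125) [[491.0, 129.0], [649.0, 64.0], [696.0, 178.0], [538.0, 243.0]]
[[262, 160], [306, 180], [274, 240], [230, 219]] [[0.693, 0.178, 0.12], [0.649, 0.066, 0.12], [0.494, 0.128, 0.12], [0.537, 0.238, 0.12]]
```

View pics/c1.png

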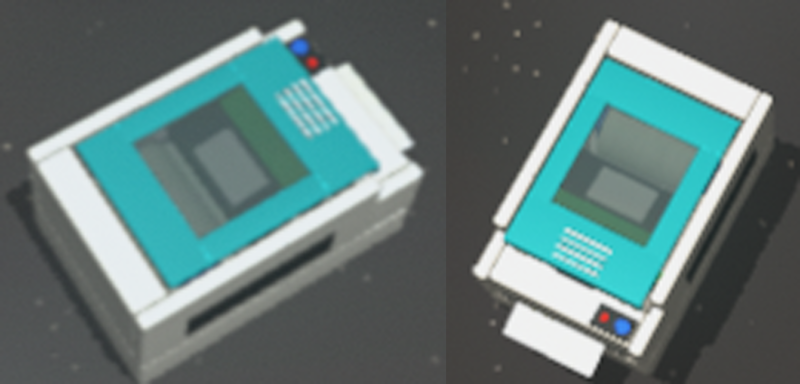

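The crop confirms the cover sits at about (0.596, 0.156), with its +x axis at -22.5°. The two views agree to about 4 mm each side of the mean. After a turn of +6.8°, tool x is printer -x and tool y is printer +y. I'll shut the fingers and move above cover_press.

move_arm(
  hand=1,
  moves=[
    [[0,0,0],3.4],
    [[0,0,0],3.4],
    [[-0.036,-0.0195,0],0],
    [[-0.036,-0.0195,0],0],
    [[-0.036,-0.0195,0],0],
    [[-0.036,-0.0195,0],0],
    [[-0.036,-0.0195,0],0],
    [[-0.036,-0.0195,0],0],
    [[-0.036,-0.0195,0],0],
    [[-0.036,-0.0195,0],0],
    [[-0.036,-0.0195,0],0],
    [[-0.036,-0.0195,0],0],
    [[-0.036,-0.0195,0],0],
    [[-0.036,-0.0195,0],0],
    [[-0.036,-0.0195,0],0],
    [[-0.036,-0.0195,0],0],
  ],
)

```text
time_s: 2.1
ee_pos: [0.5371, 0.1807, 0.253]
eef_rot: [[-0.925, 0.381, -0.001], [0.381, 0.925, -0.0], [0.001, -0.0, -1.0]]
contact_force: [1.5, 1.0, 0.4]
gripper_width: 0.0001
```

move_arm(
  moves=[
    [[0,0,0.03],0],
    [[0,0,0.03],0],
    [[0,0,0.03],0],
    [[0,0,0.006],0],
    [[0,0,0],0],
  ],
)

```text
time_s: 2.72
ee_pos: [0.5367, 0.1819, 0.1574]
eef_rot: [[-0.925, 0.381, -0.0], [0.381, 0.925, -0.0], [0.0, -0.0, -1.0]]
contact_force: [-0.5, -0.4, 0.4]
gripper_width: -0.0001
```

```bash
python3 - <<'E'
from h import *
s=monitor.read_state();print(s['ee_pos'],s['contact_force'])
a=cam('scene')['frame'][200:380,270:450];b=cam('top')['frame'][130:310,180:360]
w=cv2.resize(np.hstack([a,b]),(800,400),interpolation=2);cv2.imwrite('pics/c2.png',w[:,:,::-1])
E
```

```text
[0.53669301 0.1818722  0.15740174] [-0.53855046 -0.39169263  0.38933789]
```

View pics/c2.png

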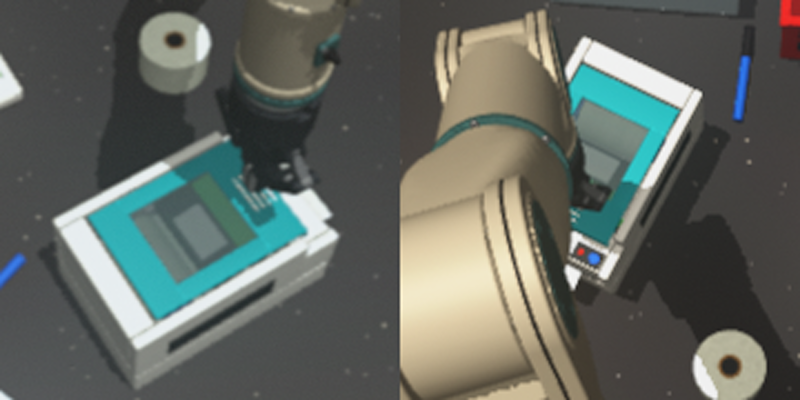

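The finger stands over the ribs in the scene half, at about (275,185). Now I'll press in steps and watch the force.

move_arm(
  moves=[
    [[0,0,0.012],0],
    [[0,0,0.005],0],
    [[0,0,0.003],0],
    [[0,0,0.002],0],
    [[0,0,0.0],0],
  ],
)

```text
time_s: 3.45
ee_pos: [0.5365, 0.182, 0.1359]
eef_rot: [[-0.925, 0.381, -0.0], [0.381, 0.925, 0.0], [0.0, 0.0, -1.0]]
contact_force: [-3.2, -0.6, 7.7]
gripper_width: -0.0001
```

It's at the stop (tip at 113.9 mm, 7.7 N). Now I'll release and draw back fast to the front.

move_arm(
  moves=[
    [[0.03,0,-0.003],0],
    [[0.055,0,0],0],
    [[0.05,0,0],0],
    [[0.03,0,0],0],
    [[0,0,0],0],
    [[0,0,0],0],
    [[0,0,0],0],
    [[0,0,0],0],
    [[0,0,0],0],
    [[0,0,0],0],
  ],
)

```text
time_s: 4.7
ee_pos: [0.3842, 0.2445, 0.1383]
eef_rot: [[-0.925, 0.381, -0.0], [0.381, 0.925, -0.0], [0.0, -0.0, -1.0]]
contact_force: [-0.1, 0.1, -0.3]
gripper_width: 0.0
```

```bash
cat > v.py <<'E'
from h import *
import sys
s=monitor.read_state();print(s['ee_pos'],s['contact_force'])
a=cam('scene')['frame'][190:370,270:450];b=cam('top')['frame'][130:310,180:360]
w=cv2.resize(np.hstack([a,b]),(800,400),interpolation=2);cv2.imwrite('pics/'+sys.argv[1],w[:,:,::-1])
E
python3 v.py c3.png
```

```text
[0.38419851 0.24453782 0.13827294] [-0.14797037  0.05971466 -0.31906452]
```

View pics/c3.png

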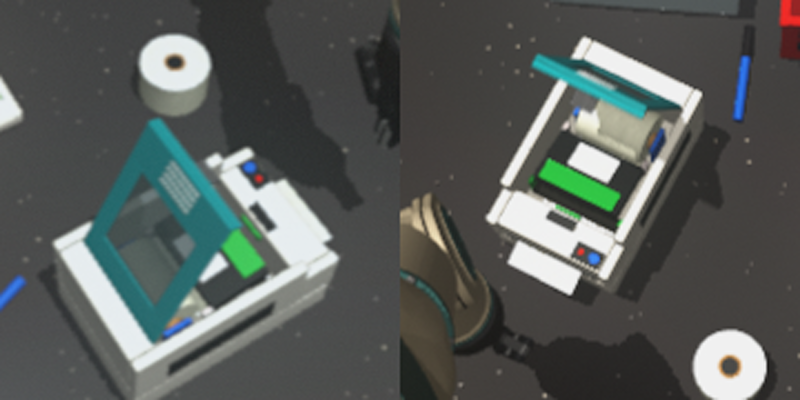

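The cover is fully open, and the green bar shows at crop (580,187) in the top half. I'll locate it.

```bash
python3 - <<'E'
from h import *
d=cam('top');h=cv2.cvtColor(d['frame'],cv2.COLOR_RGB2HSV)
m=cv2.inRange(h,(52,120,60),(72,255,255));m[:190]=0;m[240:]=0;m[:,:225]=0;m[:,320:]=0
cs,_=cv2.findContours(m,cv2.RETR_EXTERNAL,cv2.CHAIN_APPROX_NONE)
c=max(cs,key=cv2.contourArea)
P=np.array([ray(d,u,v,.105)[:2] for u,v in c[:,0]])*1000
r=cv2.minAreaRect(P.astype(np.float32));print(r)
ex=np.array([.924,-.381]);ey=np.array([.381,.924])
p=np.array(r[0])/1000-[.596,.156];print('printer frame',p@ex,p@ey)
E
```

```text
((562.0328369140625, 169.96868896484375), (91.5059814453125, 24.82319450378418), 68.16462707519531)
printer frame -0.03670772918701172 -3.4420532226572824e-05
```

move_arm(
  moves=[
    [[-0.005,0,-0.025],0],
    [[-0.04,-0.0005,0],0],
    [[-0.04,-0.0005,0],0],
    [[-0.04,0,0],0],
    [[-0.04,0,0],0],
    [[-0.02,0,0],0],
    [[0,0,0.015],0],
    [[0,0,0.015],0],
    [[0,0,0],0],
  ],
)

```text
time_s: 5.98
ee_pos: [0.5521, 0.1738, 0.1313]
eef_rot: [[-0.925, 0.379, -0.005], [0.379, 0.925, -0.001], [0.004, -0.003, -1.0]]
contact_force: [-1.1, -0.3, -0.5]
gripper_width: 0.0002
```

move_arm(
  moves=[
    [[-0.002,0,0.006],0],
    [[0,0,0.005],0],
    [[0,0,0.004],0],
    [[0,0,0.003],0],
    [[0,0,0.002],0],
    [[0,0,0],0],
  ],
)

```text
time_s: 6.72
ee_pos: [0.5564, 0.1728, 0.1139]
eef_rot: [[-0.925, 0.381, -0.0], [0.381, 0.925, 0.0], [0.0, 0.0, -1.0]]
contact_force: [-2.9, 0.8, 6.1]
gripper_width: 0.0002
```

move_arm(
  moves=[
    [[0,0,0.002],0],
    [[0,0,0],0],
  ],
)

```text
time_s: 6.98
ee_pos: [0.5563, 0.1729, 0.1133]
eef_rot: [[-0.925, 0.381, -0.0], [0.381, 0.925, 0.001], [0.0, 0.001, -1.0]]
contact_force: [-6.1, -0.4, 18.2]
gripper_width: 0.0006
```

The force rises steeply (18 N), so it's at the stop. I'll lift, draw back and rise.

move_arm(
  moves=[
    [[0,0,-0.01],0],
    [[0,0,-0.03],0],
    [[0.04,0,-0.01],0],
    [[0.04,0,-0.04],0],
    [[0.02,0,-0.04],0],
    [[0,0,-0.04],0],
    [[0,0,-0.04],0],
    [[0,0,-0.03],0],
    [[0,0,0],0],
  ],
)

```text
time_s: 8.1
ee_pos: [0.4657, 0.2108, 0.3537]
eef_rot: [[-0.924, 0.381, 0.005], [0.381, 0.925, 0.002], [-0.004, 0.004, -1.0]]
contact_force: [0.5, -0.6, 0.6]
gripper_width: -0.0002
```

```bash
python3 v.py c4.png
```

```text
[0.46565355 0.21084242 0.35369168] [ 0.46203502 -0.56707851  0.55450131]
```

View pics/c4.png

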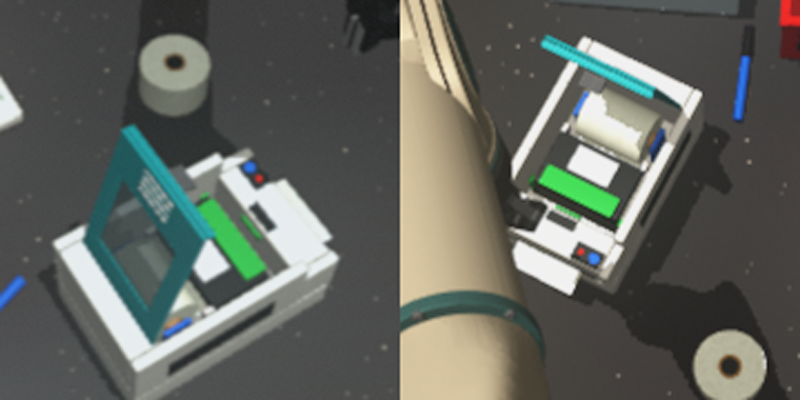

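The cover stands fully open and the bar at (578,190) looks level. I'll check the bar's height in stereo.

```bash
python3 - <<'E'
from h import *
A=[];B=[]
ex=np.array([.924,-.381]);ey=np.array([.381,.924])
for n,(x0,y0,x1,y1) in dict(scene=(340,265,410,320),top=(225,195,300,235)).items():
    d=cam(n);h=cv2.cvtColor(d['frame'],cv2.COLOR_RGB2HSV)
    m=np.zeros((480,640),np.uint8);m[y0:y1,x0:x1]=cv2.inRange(h,(52,120,60),(72,255,255))[y0:y1,x0:x1]
    cs,_=cv2.findContours(m,cv2.RETR_EXTERNAL,cv2.CHAIN_APPROX_NONE)
    c=max(cs,key=cv2.contourArea);q=c[:,0].mean(0)
    for z in(.094,.105):
        P=np.array([ray(d,u,v,z)[:2] for u,v in c[:,0]])*1000
        r=cv2.minAreaRect(P.astype(np.float32));p=np.array(r[0])/1000-[.596,.156];print(n,z,r[1],(p@ex).round(4),(p@ey).round(4))
E
```

```text
scene 0.094 (98.51959228515625, 24.737525939941406) -0.0377 -0.003
scene 0.105 (97.32513427734375, 24.43764877319336) -0.0336 0.0012
top 0.094 (90.99684143066406, 24.590307235717773) -0.0404 -0.0002
top 0.105 (90.21510314941406, 24.37908935546875) -0.0426 -0.0028
```

The head is home: at z = 94 mm the bar lies at x = -40 mm, as it should. Now I'll go over and behind the cover.

move_arm(
  moves=[
    [[-0.042,0,0],0],
    [[-0.042,0,0],0],
    [[-0.042,0,0],0],
    [[-0.042,0,0],0],
    [[-0.042,0,0],0],
    [[-0.042,0,0],0],
    [[0,0,0.035],0],
    [[0,0,0.035],0],
    [[0,0,0],0],
    [[0,0,0],0],
  ],
)

```text
time_s: 9.55
ee_pos: [0.6977, 0.1148, 0.282]
eef_rot: [[-0.925, 0.381, 0.001], [0.381, 0.925, -0.0], [-0.001, 0.0, -1.0]]
contact_force: [-0.7, -0.2, 1.4]
gripper_width: 0.0002
```

```bash
python3 v.py c5.png
```

```text
[0.69765876 0.11475179 0.2819656 ] [-0.74686363 -0.19432631  1.41123854]
```

View pics/c5.png

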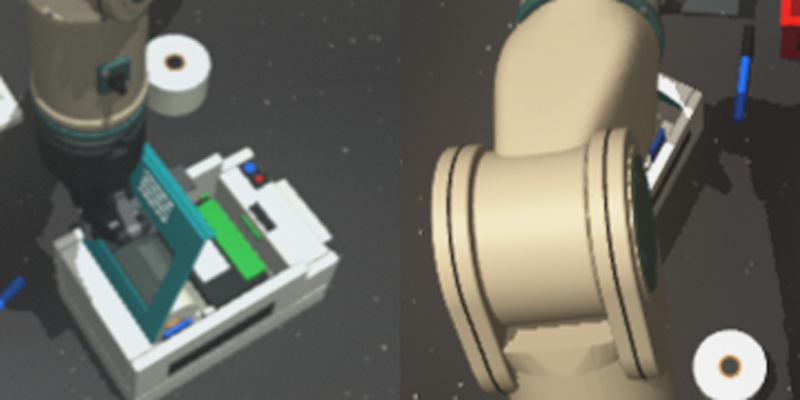

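The finger is behind the cover, with its tip at crop (115,235), level with the top of the outer face. Next I'll swing it over along the arc.

move_arm(
  moves=[
    [[0.024,0,0],0],
    [[0.024,0,0],0],
    [[0.0145,0,0.0035],0],
    [[0.0145,0,0.0045],0],
    [[0.0135,0,0.007],0],
    [[0.0135,0,0.008],0],
    [[0.012,0,0.01],0],
    [[0.0115,0,0.0105],0],
    [[0.0095,0,0.012],0],
    [[0.0095,0,0.0125],0],
    [[0.007,0,0.014],0],
    [[0.0065,0,0.014],0],
    [[0,0,0],0],
  ],
)

```text
time_s: 11.28
ee_pos: [0.548, 0.1759, 0.1843]
eef_rot: [[-0.925, 0.38, -0.002], [0.38, 0.925, -0.0], [0.002, -0.001, -1.0]]
contact_force: [-0.6, -0.3, 0.2]
gripper_width: 0.0002
```

```bash
python3 v.py c6.png
```

```text
[0.54803506 0.17591498 0.18429282] [-0.58508115 -0.32546225  0.20404754]
```

View pics/c6.png

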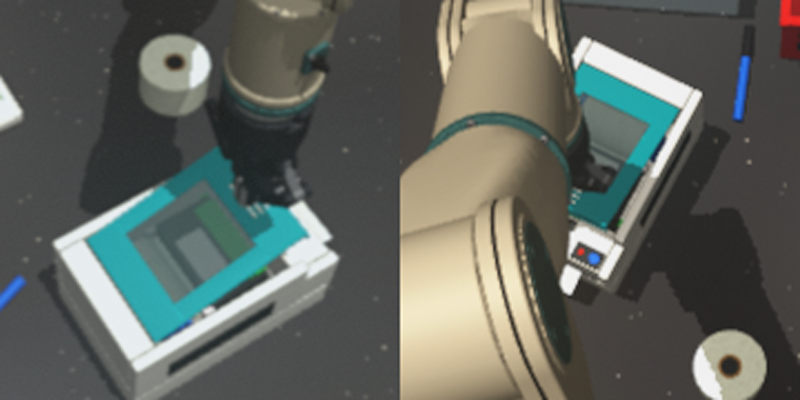

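The cover follows under the finger, at about 0.3 rad. I'll continue down to the stop.

move_arm(
  moves=[
    [[0.003,0,0.015],0],
    [[0.003,0,0.013],0],
    [[0.003,0,0.01],0],
    [[0.001,0,0.006],0],
    [[0,0,0.004],0],
    [[0,0,0.003],0],
    [[0,0,0],0],
    [[0,0,0],0],
  ],
)

```text
time_s: 12.38
ee_pos: [0.5395, 0.1793, 0.1355]
eef_rot: [[-0.925, 0.381, -0.001], [0.381, 0.925, 0.0], [0.001, -0.0, -1.0]]
contact_force: [-2.7, -2.0, 11.5]
gripper_width: -0.0002
```

It's at the stop (tip at 113.5 mm, 11.5 N), the same height as before. I'll lift off.

move_arm(
  moves=[
    [[0,0,-0.006],0],
    [[0,0,-0.008],0],
    [[0,0,-0.02],0],
    [[0,0,-0.04],0],
    [[0.04,0,-0.04],0],
    [[0.05,0,-0.02],0],
    [[0.05,0,0],0],
    [[0.05,0,0],0],
    [[0,0,0],0],
    [[0,0,0],0],
  ],
)

```text
time_s: 13.62
ee_pos: [0.3647, 0.2518, 0.2686]
eef_rot: [[-0.925, 0.38, 0.001], [0.38, 0.925, 0.0], [-0.001, 0.001, -1.0]]
contact_force: [0.9, 0.3, 0.4]
gripper_width: 0.0002
```

```bash
python3 v.py c7.png
```

```text
[0.36472122 0.25180473 0.26860706] [0.85228245 0.32666964 0.35913209]
```

View pics/c7.png

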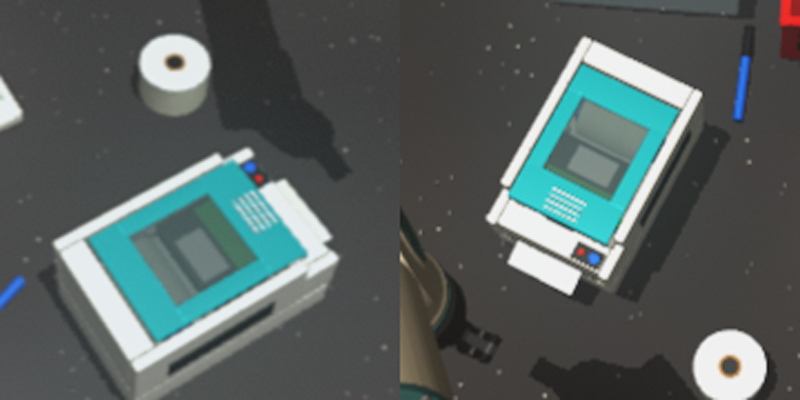

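The cover looks flush, but the lamp still reads red. I'll compare the cover outline and the bar seen through the window with the first pictures.

```bash
python3 - <<'E'
from h import *
import pickle
ims=[]
for n,(x0,y0,x1,y1) in dict(scene=(300,255,420,345),top=(220,150,320,260)).items():
    d0=pickle.load(open(n+'.pkl','rb'));d1=cam(n);row=[]
    for d in(d0,d1):
        f=d['frame'][y0:y1,x0:x1];h=cv2.cvtColor(f,cv2.COLOR_RGB2HSV)
        m=cv2.inRange(h,(80,110,70),(98,255,255));c=max(cv2.findContours(m,0,1)[0],key=cv2.contourArea)
        g=(f[...,1].astype(int)-np.maximum(f[...,0],f[...,2])>18)&(h[...,0]<75)
        y,x=np.nonzero(g)
        lo=(h[...,1]>150)&((h[...,0]<8)|(h[...,0]>172));ly,lx=np.nonzero(lo)
        print(n,'cover',cv2.minAreaRect(c),'green',g.sum(),x.mean()+x0,y.mean()+y0,'red',lo.sum(),f[lo].mean(0) if lo.any() else 0)
        row.append(cv2.resize(f,(400,300),interpolation=2))
    ims.append(np.hstack(row))
cv2.imwrite('pics/c8.png',np.vstack(ims)[:,:,::-1])
E
```

```text
scene cover ((58.280704498291016, 45.62995529174805), (56.173851013183594, 81.40907287597656), 59.34933090209961) green 0 nan nan red 8 [169.125  54.125  52.   ]
scene cover ((58.25408172607422, 45.58685302734375), (56.2223014831543, 81.30547332763672), 59.237281799316406) green 0 nan nan red 8 [168.875  53.125  51.625]
top cover ((46.6358757019043, 48.302330017089844), (50.37085723876953, 70.53426361083984), 28.49563980102539) green 121 260.4876033057851 210.73553719008265 red 6 [200.66666667  63.83333333  57.33333333]
top cover ((46.6358757019043, 48.302330017089844), (50.37085723876953, 70.53426361083984), 28.49563980102539) green 52 261.59615384615387 212.90384615384616 red 7 [195.14285714  64.28571429  58.42857143]<stdin>:12: RuntimeWarning: Mean of empty slice.
  ret = ret.dtype.type(ret / rcount)
```

View pics/c8.png

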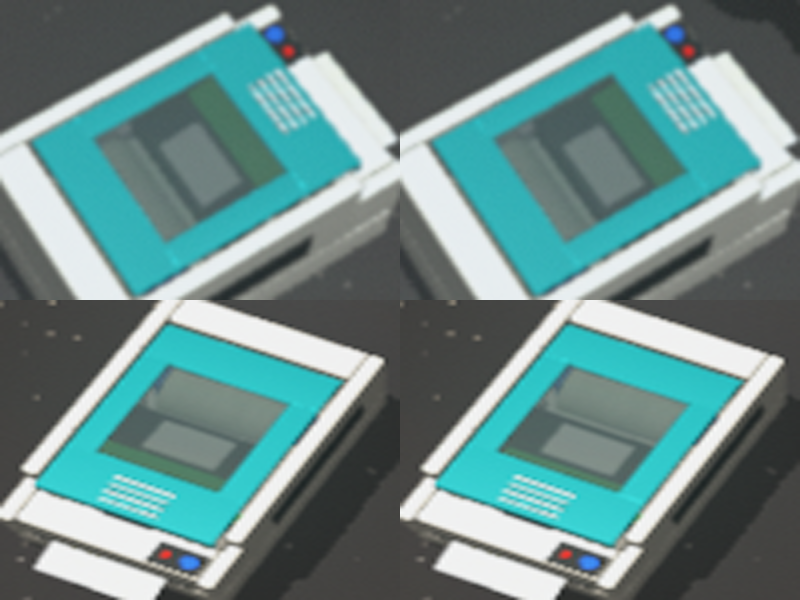

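The right column (now) shows the cover outline identical to the start. The bar has clearly shifted (less green in the top window), so the head is still down. The lamp looks the same as before, so it seems to be only a drawn dot. Handing in.

```bash
python3 -c "
from h import *
print(bot.hand_in(),monitor.read_state()['time_s'])"
```

```text
the job is handed in; nothing more can be done
the job is handed in; nothing more can be done
```

I popped the cover open, pushed the print head's green bar down to its stop (18 N), then swung the cover over and pressed it to its stop (11.5 N). I then drew the arm clear and handed in at about 14 s of the 51 s allowed; the hand-in gave no verdict.

**Cover and printer:** in the top view the cover's outline is identical to the first picture, and in the scene view it is within 0.1 px. So the cover looks flush and the printer has not moved.

**Print head:** with the cover open, the top view put the bar where it should be when home (94 mm high, 40 mm in front of the origin). The scene view agreed to about 3 mm. Through the window it now sits lower than at the start, so the head is still home.

**Disagreements:**
- The two cameras differed by about 5–6 mm on the cover position, so I used the mean.
- The red lamp still shows red. I took it to be a painted detail, because the head's position had clearly changed, but I could not confirm that.

I did not measure the other things on the bench, but the arm only touched the printer.

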